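Fit the web camera into the sprung quick coupler

ROBOT

A 7-joint arm with a two-finger parallel gripper is mounted at the origin on a cart in front of the work surface, level with it; the furniture and walls round the work are solid. World frame = base frame: x ahead of the robot, y to its left, z up, the work surface at z = 0. Lengths are in m, angles in rad, forces in N, time in s.
With the tool pointing down it reaches from about 0.4 to 0.85 m from the base axis. Payload 10.4 kg.
Tool frame: the origin (TCP) lies between the finger pads; the fingertips stand 17 mm ahead of it and the grasp point (between the pads) lies 2 mm behind it (ctrl.tip_extent is the x of the fingertips in the tool frame, in m); x points along the fingers, y is the direction in which the jaws open and shut, and the axes are right-handed (so a half turn about x gives the same grasp; the last joint's range is limited). The gripper opens to 87 mm and grips with 3 to 60 N. Pads are 19 mm wide; open, the fingers measure 117 mm over their backs; the gripper's body (75 mm by 190 mm) begins 51 mm behind the grasp point.
Start: joints at [1.077, 0.332, -0.065, 1.46, 0.022, 1.35, -0.088], TCP at [0.284, -0.557, 0.24] pointing down, gripper open.
Joint ranges: [-2.6, 2.6], [-0.5, 2.12], [-1.47, 1.34], [0.16, 2.42], [-1.27, 4.41], [0.06, 2.06], [-2.6, 2.6]. Speed limits (rad/s): [2.22, 2.22, 2.79, 2.79, 3.14, 3.14, 3.14].

INTERFACE

Orientations are given as a rotation vector (axis times angle).
In Python, from cell import telemetry, vision, ctrl gives the robot as it stands. The module is installed in compiled form; this text tells all that it offers.
- The arm moves only by the tool drive_tool, never from a script. Its argument "motion" is a list of rows, each a list of 2 entries, a list of its own where there are three numbers: the shift along the tool's x, y, z in cm, then the turn about the tool's x in rad. In form: [[[dx, dy, dz], twist], ...]. A call has 1 to 8 rows; each row is the pose to reach, as a shift and turn from the pose commanded when the call began, along the tool's axes at that moment; what a row does not reach only later rows make up. A row lasts 1/8 s, in which the tool goes at most 62.5 mm and 10.7 degrees, less where a joint would pass 70% of its speed; a pose out of reach is approached as far as the arm can. A call with a gripper value outside its range is refused whole. "grip" is the closure, from 0 (fully open) to 1 (shut), set as the call begins (left out, the last holds). The fingers move at their own pace and stop on an object; "squeeze" is the grip in N (left out, the last holds). Time passes only in rows, so rows that repeat a pose let the fingers close. It gives the time, the measured TCP pose, the force and the opening at its end, in the units of the state.
- telemetry.read_state(): the state, without advancing time (a new reading comes with each control period).
- vision.grab_frame(name): name is "scene" or "top" or "wrist"; returns the picture (400x640x3 uint8, red, green, blue); there is no depth.
- vision.calibration(name): a dict with "K" (3x3 intrinsics, pixels), "pose" (4x4, takes a point from camera to world coordinates); the wrist camera has in their place "mount" (4x4, takes a point from camera to tool coordinates, whose origin is the TCP and whose axes are the tool frame's). Camera axes: x right, y up, looking along -z (the intrinsics and any distortion apply to the point x, -y, -z); pixel columns grow to the right and rows downward; lengths in m; the calibration is good to about 2 mm. A picture is of the moment at which its call begins: read the wrist's pose just before it. calibration takes no time and is no camera call.
- ctrl.close_job(): hands the job in, once; it reports no verdict.
The state is a dict: "clock": time; "q": joint angles; "qvel": joint speeds; "joint_efforts": joint torques, N m; "tcp_pos": TCP position; "eef_rot": TCP orientation; "wrist_force": force on the tool from outside, world axes, zero at the start; "wrist_torque": the same for the moment, N m; "finger_gap": finger opening in m.
Only numpy, scipy, OpenCV 4.12 (cv2) and the standard library are available. Lean on these libraries where they do the work, as an engineer would, in place of code of your own. Each camera call takes 0.05 s, during which the arm holds its last target. There are 200 camera calls.

TASK

Push the brass sleeve of the quick coupler all the way back (down) until it stays there by itself, then take the web camera out of its grey storage block and seat its steel plug fully home in the coupler, so that the sleeve springs forward (up) again and locks it. Be gentle: feel for the mouth rather than forcing the plug, press the coupler only lightly, keep the camera upright, and leave the other things on the desk where they are. Finally let go.

Things in the scene. Friction and masses are not known exactly. Their poses are not given: they have to be found in the camera images.
- coupler: Quick coupler screwed to the desk: round dark steel base 120 mm across, 12 mm high, on which stands an upright steel tube with a brass sleeve round it. Origin: centre of the base's underside, on the desk; z up. More than 40 N between camera and coupler, or 45 N between robot and coupler, is rough.
- nominal_mouth (a point): Point on the base's axis at the height of the tube's mouth, 72 mm above the desk. The tube (34 mm outside, bore 24 mm, 42 mm deep) with its sleeve does not stand on this axis but 3.8 to 5.7 mm to one side of it, to a side that differs every time and is not measured: find the mouth by feel or by eye. It can be taken as fixed (a stiff mount, yields only at 60 N sideways).
- sleeve (a joint): Brass sleeve, tube 46 mm outside; flange 76 mm across, 5 mm thick at its lower end. 0 = forward (up): top edge 70, flange top 39 mm above desk. 0.016 = fully back (down), hard stop: flange top 23 mm. Resists with 10 N at first, at most 15 N; past 0.0140 it goes on and stays back by itself (held by some 4 N). Press the flange down with the fingertips either side of the tube, or grip the tube and push.
- pin (a joint): Brass trip pin in the bore, 12 mm across, moves up as the sleeve goes back (0 = sunk, 0.016 = up). With the sleeve back its top is 36 mm below the mouth; a plug that pushes it down 2 to 4 mm with 4 to 10 N trips the sleeve, which springs forward.
- jaw0 (a joint): One of three lock jaws in the tube, 7 to 12 mm below the mouth; 0 = closed: while the sleeve is forward they block anything thicker than 16 mm; 0.005 = withdrawn, sleeve back. They close into the plug's groove when the sleeve springs forward.
- webcam: White web camera on a steel plug, 96 mm tall, 0.18 kg, upright. Origin: centre of the plug's lower end; z up; lens looks along -x. Plug 22 mm across (1 mm play all round in the bore), 40 mm long, lower edge bevelled 1.5 mm, groove 25.5 to 36 mm up. Black collar 33 mm across above it rests on the coupler's mouth when home (origin then 32 mm above the desk; locked, it has 2.5 mm play upwards).
- housing (a point): Centre of the camera's white housing, 78 mm above the plug's lower end. Housing 38 (x) x 52 (y) x 36 (z) mm in the camera's axes, from 60 to 96 mm up; grip it across its 52 mm width.
- storage_block: Grey fixed block 80 x 80 x 45 mm with a 26 mm hole in its top, in which the camera stands at the start, its collar resting on the block's top (camera origin 5 mm above the desk). Origin: centre of its underside; z up.
- mouse: Grey computer mouse, 104 x 58 x 38 mm, bystander. Origin: centre of its underside.
- eraser: Blue and white eraser, 22 x 52 x 13 mm, bystander. Origin: centre of its underside.
- stapler: Dark stapler, 34 x 145 x 47 mm, bystander. Origin: centre of its underside.
- phone_handset: Dark cordless phone handset, 145 x 48 x 23 mm, lying, bystander. Origin: centre of its underside.
There are look-alikes about, which are no part of the job. Of the things that look like the webcam, the smallest one is meant. There is more than one size of the coupler; the one meant has the size given above.

How it is judged:
By the outcome, as a careful person would: the job done as asked, in the order asked, and still so for the second after the job is handed in, with the robot touching nothing.
It also fails if it takes over 67 s, if anything falls off the work surface, if the arm or the gripper's body presses on something with over 40 N, if the wrist force passes 120 N, or if a joint passes its speed limit or range.

## Working session

There is one attempt and no reset: what is moved stays moved. The work goes in short steps, Python scripts to look and compute and a tool call to move; the robot and the scene stay as the last step left them, time stands still between calls to the robot, and variables do not carry over. Pictures are saved under pics/ and viewed, about 8 in all and at most 12, crops included, and the job is handed in when it is done.

Besides the shell and the picture viewer there is one more tool, called as name(argument=value, ...), one argument or row to a line, values as JSON. drive_tool: Moves the arm, as the interface text tells. Its arguments: {"type":"object","properties":{"motion":{"type":"array"},"grip":{"type":"number"},"squeeze":{"type":"number"}},"required":["motion"]}

```bash
mkdir -p pics; ls; python3 - <<'E'
from cell import telemetry, vision, ctrl
import cv2,numpy as np
np.set_printoptions(precision=4,suppress=True)
s=telemetry.read_state(); print({k:np.round(v,4) for k,v in s.items()}, ctrl.tip_extent)
for n in ("scene","top","wrist"):
    c=vision.calibration(n); print(n,{k:np.array(v) if not isinstance(v,str) else v for k,v in c.items()})
    cv2.imwrite(f"pics/{n}0.png",vision.grab_frame(n)[:,:,::-1])
E
```

```text
pics
{'clock': np.float64(0.0), 'q': array([ 1.0774,  0.3329, -0.0647,  1.4609,  0.0216,  1.3499, -0.0885]), 'qvel': array([ 0.0006, -0.0017, -0.0004,  0.0014,  0.0007, -0.001 , -0.0012]), 'joint_efforts': array([  0.0005, -62.3257,   0.0249, -38.9894,  -0.0612,   0.0398,
         0.0001]), 'tcp_pos': array([ 0.2833, -0.5567,  0.2387]), 'eef_rot': array([ 1.9593,  0.4715, -1.9601]), 'wrist_force': array([ 0.2777, -0.5312, -0.0012]), 'wrist_torque': array([-0.0289,  0.0112, -0.0184]), 'finger_gap': np.float64(0.0871)} 0.017
scene {'K': array([[516.9943,   0.    , 318.3666],
       [  0.    , 516.9943, 202.3339],
       [  0.    ,   0.    ,   1.    ]]), 'pose': array([[-0.8767,  0.305 , -0.3719,  0.0741],
       [-0.4805, -0.5229,  0.7041,  1.071 ],
       [ 0.0203,  0.796 ,  0.605 ,  0.8088],
       [ 0.    ,  0.    ,  0.    ,  1.    ]])}
top {'K': array([[514.1719,   0.    , 316.9751],
       [  0.    , 514.1719, 202.3492],
       [  0.    ,   0.    ,   1.    ]]), 'pose': array([[ 0.0104,  0.9944, -0.1056,  0.413 ],
       [-0.9999,  0.0111,  0.0053,  0.2344],
       [ 0.0065,  0.1055,  0.9944,  1.4788],
       [ 0.    ,  0.    ,  0.    ,  1.    ]])}
wrist {'K': array([[307.0915,   0.    , 320.5154],
       [  0.    , 307.0915, 197.9278],
       [  0.    ,   0.    ,   1.    ]]), 'mount': array([[-0.0005,  0.2702, -0.9628, -0.1438],
       [ 1.    , -0.0004, -0.0006, -0.0005],
       [-0.0005, -0.9628, -0.2702, -0.0737],
       [ 0.    ,  0.    ,  0.    ,  1.    ]])}
```

View pics/top0.png

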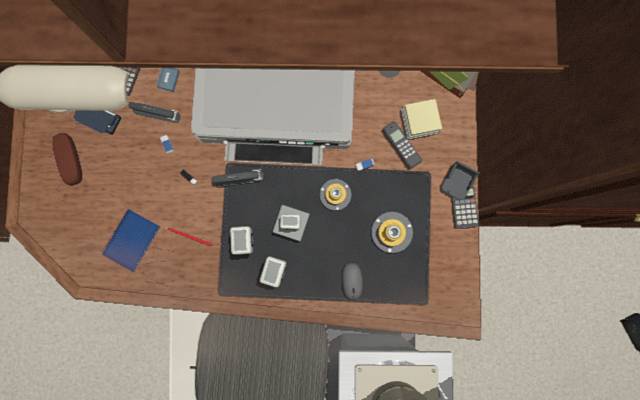

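View pics/scene0.png

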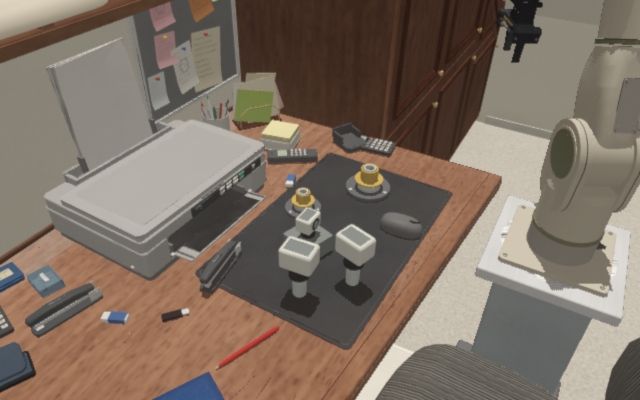

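The top view shows the two couplers, the larger at about (392,232) with a base about 41 px across (roughly 120 mm) and the smaller at (336,194). The smallest camera stands in its block at (290,223). The scene view agrees.

```bash
cat > h.py <<'E'
from cell import telemetry, vision, ctrl
import cv2,numpy as np
from scipy.spatial.transform import Rotation as R
np.set_printoptions(precision=4,suppress=True)
def tcp(s=None):
    s=s or telemetry.read_state(); T=np.eye(4)
    T[:3,:3]=R.from_rotvec(s["eef_rot"]).as_matrix(); T[:3,3]=s["tcp_pos"]; return T
def campose(n,T=None):
    c=vision.calibration(n)
    return np.array(c["K"]), (np.array(c["pose"]) if "pose" in c else (tcp() if T is None else T)@np.array(c["mount"]))
def ray(n,uv,z,T=None):
    K,P=campose(n,T); p=np.linalg.inv(K)@[uv[0],uv[1],1]
    d=P[:3,:3]@[p[0],-p[1],-p[2]]; o=P[:3,3]; return o+d*(z-o[2])/d[2]
def proj(n,X,T=None):
    K,P=campose(n,T); c=P[:3,:3].T@(np.asarray(X)-P[:3,3]); u=K@[c[0],-c[1],-c[2]]; return u[:2]/u[2]
E
python3 - <<'E'
from h import *
im=cv2.imread("pics/top0.png"); c=im[165:305,215:435]
cv2.imwrite("pics/topc.png",cv2.resize(c,None,fx=3.6,fy=3.6,interpolation=cv2.INTER_CUBIC))
print(ray("top",(392,232),.012),ray("top",(336,194),.012),ray("top",(290,222),.101), ray("top",(291,224),.045))
print(tcp())
E
```

```text
[0.4861 0.0115 0.012 ] [0.5936 0.1721 0.012 ] [0.5055 0.2988 0.101 ] [0.5037 0.2985 0.045 ]
[[-0.0006  0.4536 -0.8912  0.2834]
 [ 0.001  -0.8912 -0.4536 -0.5568]
 [-1.     -0.0011  0.      0.2389]
 [ 0.      0.      0.      1.    ]]
```

View pics/topc.png

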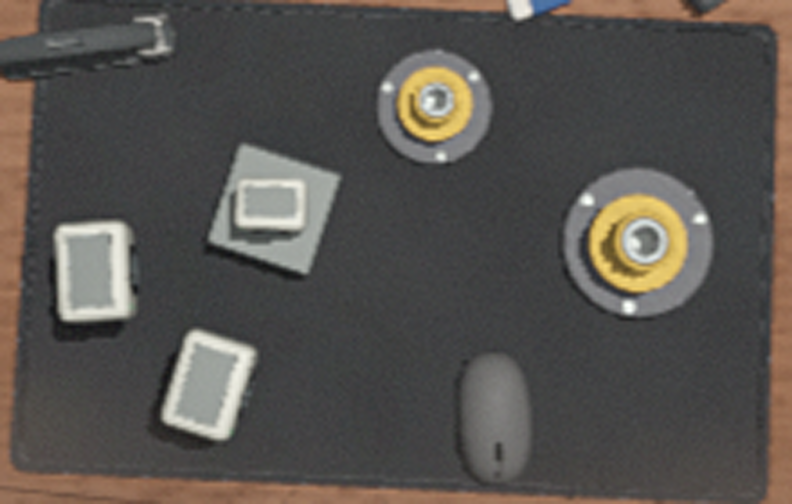

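drive_tool(
  motion=[
    [[0,-3,-3],-0.17],
    [[0,-7,-7.5],-0.35],
    [[0,-11,-11.5],-0.52],
    [[0,-15,-16],-0.7],
    [[0,-19,-20],-0.87],
    [[0,-23,-24],-1.05],
    [[0,-27,-28.5],-1.2],
    [[0,-30,-32],-1.4],
  ],
  grip=0,
)

```text
clock: 1.15
tcp_pos: [0.4331, -0.1421, 0.2397]
eef_rot: [0.989, 1.334, -0.99]
wrist_force: [1.0, -1.1, -0.2]
finger_gap: 0.087
```

```bash
cat >> h.py <<'E'
def togo(X,yaw,T=None):
    "shift (cm) in tool axes and twist to put TCP at X with tool y at yaw (deg), x down"
    T=tcp() if T is None else T; d=T[:3,:3].T@(np.asarray(X)-T[:3,3])*100
    cur=np.arctan2(T[1,1],T[0,1]); w=-(np.radians(yaw)-cur); w=(w+np.pi)%(2*np.pi)-np.pi
    s=telemetry.read_state()
    print("tcp",T[:3,3],"yaw",np.degrees(cur),"tilt",T[:2,0],"shift",d,"twist",w,"F",s["wrist_force"],"gap",s["finger_gap"],"t",s["clock"],"q",s["q"])
E
python3 -c "
from h import *
togo((.486,.0115,.20),90)"
```

```text
tcp [ 0.4331 -0.1421  0.2397] yaw 16.87839962971457 tilt [ 0.0003 -0.0004] shift [  3.9601   9.5237 -13.1586] twist -1.2762126807889855 F [ 1.035  -1.0716 -0.2475] gap 0.08701578499612686 t 1.15 q [ 0.7315 -0.0189 -0.5029  1.861  -0.0091  1.2968  0.5257]
```

drive_tool(
  motion=[
    [[0.5,1.5,-2],-0.17],
    [[1,3,-4],-0.35],
    [[2,5,-6.5],-0.52],
    [[2.5,6.5,-9],-0.7],
    [[3.5,8.5,-11.5],-0.87],
    [[4,9.5,-13.2],-1.05],
    [[4,9.5,-13.2],-1.2],
    [[4,9.5,-13.2],-1.276],
  ],
)

```text
clock: 2.15
tcp_pos: [0.4861, 0.0093, 0.1993]
eef_rot: [0.002, 1.571, -0.002]
wrist_force: [-0.6, -0.3, -0.1]
finger_gap: 0.0872
```

```bash
python3 - <<'E'
from h import *
T=tcp(); np.save("T1.npy",T); f=vision.grab_frame("wrist"); cv2.imwrite("pics/w1.png",f[:,:,::-1])
print("mouth px",proj("wrist",(.486,.0115,.072),T), T[:3,3])
E
```

```text
mouth px [322.636  196.0093] [0.4861 0.0093 0.1993]
```

View pics/w1.png

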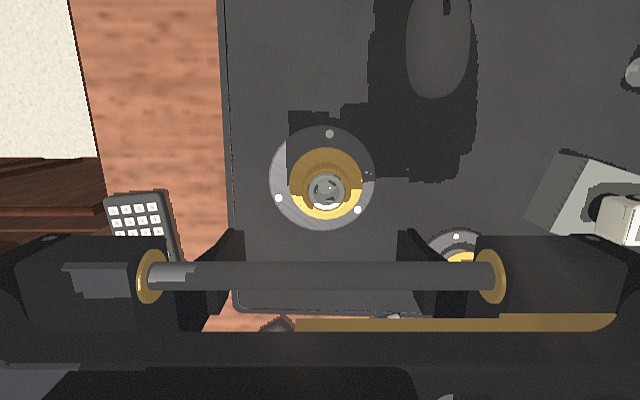

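The wrist view shows the coupler, with its base centred near (322,178) and the mouth ring near (326,190). The fingers are below it in the image.

```bash
python3 - <<'E'
from h import *
T=np.load("T1.npy"); im=cv2.imread("pics/w1.png")
print("base",ray("wrist",(322.5,178),.012,T),"mouth",ray("wrist",(326,190.5),.072,T))
cv2.imwrite("pics/w1c.png",cv2.resize(im[120:240,260:385],None,fx=4.8,fy=4.8,interpolation=cv2.INTER_CUBIC))
E
```

```text
base [0.4819 0.0117 0.012 ] mouth [0.4808 0.0146 0.072 ]
```

View pics/w1c.png

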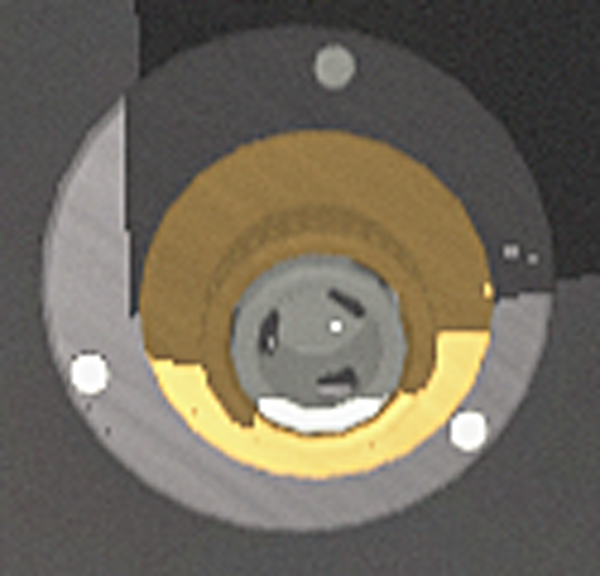

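drive_tool(
  motion=[
    [[3,0.5,-0.45],0],
    [[5,0.5,-0.45],0],
    [[8,0.5,-0.45],0],
    [[10,0.5,-0.45],0],
    [[12,0.5,-0.45],0],
    [[13,0.5,-0.45],0],
    [[13.5,0.5,-0.45],0],
    [[13.5,0.5,-0.45],0],
  ],
  grip=0.38,
)

```text
clock: 3.2
tcp_pos: [0.482, 0.0141, 0.0647]
eef_rot: [0.006, 1.571, -0.006]
wrist_force: [0.5, -0.5, 0.2]
finger_gap: 0.0541
```

drive_tool(
  motion=[
    [[0.5,0,0],0],
    [[0.8,0,0],0],
    [[1.1,0,0],0],
    [[1.4,0,0],0],
    [[1.7,0,0],0],
    [[2.0,0,0],0],
    [[2.2,0,0],0],
    [[2.25,0,0],0],
  ],
)

```text
clock: 4.2
tcp_pos: [0.4818, 0.014, 0.0419]
eef_rot: [0.006, 1.571, -0.006]
wrist_force: [-0.3, -0.4, 0.2]
finger_gap: 0.0541
```

drive_tool(
  motion=[
    [[0.08,0,0],0],
    [[0.15,0,0],0],
    [[0.18,0,0],0],
  ],
)

```text
clock: 4.58
tcp_pos: [0.4818, 0.014, 0.0403]
eef_rot: [0.006, 1.571, -0.006]
wrist_force: [-1.1, -0.7, 3.5]
finger_gap: 0.0542
```

drive_tool(
  motion=[
    [[-2,0,0],0],
    [[-6,0,0],0],
    [[-10,0,0],0],
    [[-13.2,0.5,0],0],
    [[-13.2,0.5,0],0],
    [[-13.2,0.5,0],0],
  ],
  grip=0.38,
)

```text
clock: 5.32
tcp_pos: [0.4815, 0.0189, 0.1716]
eef_rot: [0.006, 1.571, -0.006]
wrist_force: [-0.4, -0.4, -0.3]
finger_gap: 0.0538
```

```bash
python3 - <<'E'
from h import *
T=tcp(); np.save("T2.npy",T); f=vision.grab_frame("wrist"); cv2.imwrite("pics/w2.png",f[:,:,::-1])
u,v=proj("wrist",(.4815,.0145,.072),T).astype(int); print(u,v,T[:3,3])
im=f[v-65:v+65,u-65:u+65,::-1]
cv2.imwrite("pics/w2c.png",cv2.resize(im,None,fx=4.5,fy=4.5,interpolation=cv2.INTER_CUBIC))
E
```

```text
315 204 [0.4815 0.0189 0.1716]
```

View pics/w2c.png

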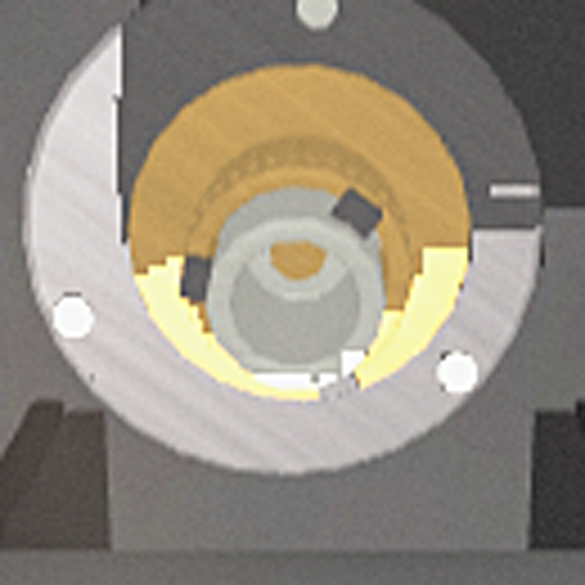

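The close-up shows the sleeve back and the pin up, with the mouth ring centred at about full-image pixel (315.4,206.1).

```bash
python3 - <<'E'
from h import *
T=np.load("T2.npy"); m=ray("wrist",(315.4,206.1),.072,T); print("mouth",m, "R in px",17/1000*307/ (np.linalg.norm(m-campose("wrist",T)[1][:3,3])))
# refine by bore/outer circle edges: grey ring hough
g=cv2.cvtColor(cv2.imread("pics/w2.png"),cv2.COLOR_BGR2GRAY)[139:269,250:380]
g=cv2.resize(g,None,fx=4,fy=4,interpolation=cv2.INTER_CUBIC)
for r0,r1 in((52,66),(72,86)):
    c=cv2.HoughCircles(g,cv2.HOUGH_GRADIENT,1.5,8,param1=60,param2=20,minRadius=r0,maxRadius=r1)
    for x in ([] if c is None else c[0][:4]): 
        uv=((x[0]+.5)/4-.5+250,(x[1]+.5)/4-.5+139); print(uv,x[2]/4,ray("wrist",uv,.072,T))
togo((.5055,.2988,.225),90)
E
```

```text
mouth [0.4825 0.0148 0.072 ] R in px 20.470374614368925
(np.float32(315.0625), np.float32(205.5625)) 14.2 [0.482  0.0145 0.072 ]
(np.float32(311.3125), np.float32(205.5625)) 15.85 [0.482  0.0114 0.072 ]
(np.float32(315.8125), np.float32(203.3125)) 16.2625 [0.4801 0.0152 0.072 ]
(np.float32(309.4375), np.float32(206.6875)) 13.7875 [0.4829 0.0099 0.072 ]
(np.float32(315.4375), np.float32(205.9375)) 19.2 [0.4823 0.0149 0.072 ]
(np.float32(311.3125), np.float32(199.9375)) 20.85 [0.4771 0.0115 0.072 ]
(np.float32(314.6875), np.float32(202.5625)) 20.4375 [0.4794 0.0143 0.072 ]
(np.float32(314.3125), np.float32(199.1875)) 21.2625 [0.4765 0.014  0.072 ]
tcp [0.4813 0.0188 0.1713] yaw 89.57386283502599 tilt [-0.0014 -0.0001] shift [-5.3773 28.0146  2.2027] twist -0.007437496593910353 F [ 0.6592 -0.2274  0.3889] gap 0.05363274056923778 t 5.375 q [ 0.5484  0.1281 -0.7191  1.885   0.0916  1.1629  1.3602]
```

drive_tool(
  motion=[
    [[-4,3,0.2],0],
    [[-5.4,8,0.6],0],
    [[-5.4,13,1.0],0],
    [[-5.4,18,1.4],0],
    [[-5.4,23,1.8],0],
    [[-4.5,27,2.2],-0.007],
    [[-3.5,28.4,2.2],-0.007],
    [[-3,28.4,2.2],-0.007],
  ],
  grip=0,
)

```text
clock: 6.38
tcp_pos: [0.5052, 0.3029, 0.2005]
eef_rot: [-0.001, 1.573, 0.0]
wrist_force: [0.5, -0.3, 0.5]
finger_gap: 0.0873
```

```bash
python3 - <<'E'
from h import *
togo((.5055,.2988,.2),90)
T=tcp(); np.save("T3.npy",T); f=vision.grab_frame("wrist"); cv2.imwrite("pics/w3.png",f[:,:,::-1])
u,v=proj("wrist",(.5055,.2988,.101),T).astype(int); print(u,v,T[:3,3])
im=f[v-65:v+65,u-80:u+80,::-1]; print(u-80,v-65)
cv2.imwrite("pics/w3c.png",cv2.resize(im,None,fx=4.5,fy=4.5,interpolation=cv2.INTER_CUBIC))
E
```

```text
tcp [0.5052 0.3029 0.2005] yaw 90.06105681355777 tilt [-0.0024 -0.0008] shift [ 0.0515 -0.4092  0.0311] twist 0.0010656424273594034 F [ 0.459  -0.3041  0.5435] gap 0.08731358797983657 t 6.375 q [ 0.0601  0.4038 -0.857   1.5759  0.3115  1.308   0.7325]
315 205 [0.5052 0.3029 0.2005]
235 140
```

View pics/w3c.png

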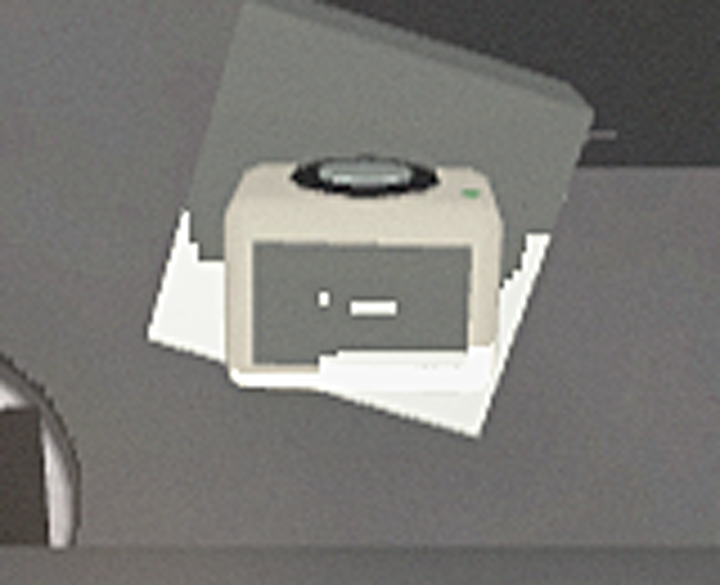

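The top face of the housing is centred at about (315.0,207.2) and turned about 1°. It is the smallest camera, and the lens faces the robot.

```bash
python3 - <<'E'
from h import *
T=np.load("T3.npy"); h=ray("wrist",(315.,207.2),.101,T); print("housing",h)
togo((h[0],h[1],.083),89)
E
```

```text
housing [0.5069 0.2985 0.101 ]
tcp [0.5056 0.3016 0.2004] yaw 89.96817525088959 tilt [-0.0021 -0.0016] shift [11.7362 -0.294   0.1545] twist 0.016897845864345395 F [-1.196  -1.7813 -1.0898] gap 0.08730152188805555 t 6.425 q [ 0.0615  0.4031 -0.8562  1.5768  0.3116  1.3078  0.7327]
```

drive_tool(
  motion=[
    [[3,-0.3,0.15],0.017],
    [[6,-0.3,0.15],0.017],
    [[8.5,-0.3,0.15],0.017],
    [[10,-0.3,0.15],0.017],
    [[11,-0.3,0.15],0.017],
    [[11.4,-0.3,0.15],0.017],
    [[11.4,-0.3,0.15],0.017],
  ],
)

```text
clock: 7.3
tcp_pos: [0.5077, 0.3, 0.0886]
eef_rot: [0.014, 1.57, -0.013]
wrist_force: [-0.0, -0.7, 0.3]
finger_gap: 0.0869
```

drive_tool(
  motion=[
    [[0,0,0],0],
    [[0,0,0],0],
    [[0,0,0],0],
    [[0,0,0],0],
    [[0,0,0],0],
    [[0,0,0],0],
  ],
  grip=0.6,
  squeeze=15,
)

```text
clock: 8.05
tcp_pos: [0.5075, 0.2997, 0.0883]
eef_rot: [0.014, 1.571, -0.014]
wrist_force: [0.1, -0.9, 0.6]
finger_gap: 0.0523
```

```bash
python3 - <<'E'
from h import *
togo((.4823,.0148,.2),89)
E
```

```text
tcp [0.5075 0.2997 0.0883] yaw 89.00077440785911 tilt [ 0.0001 -0.0002] shift [-11.1673 -28.5372  -2.024 ] twist 1.3515966895027987e-05 F [ 0.0591 -0.9349  0.628 ] gap 0.05232732464229552 t 8.05 q [ 0.0229  0.5128 -0.8024  1.6924  0.405   1.1107  0.6545]
```

drive_tool(
  motion=[
    [[-0.5,0,0],0],
    [[-2,0,0],0],
    [[-4.5,0,0],0],
    [[-7,0,0],0],
    [[-9,0,0],0],
    [[-9,0,0],0],
    [[-9,0,0],0],
  ],
  squeeze=25,
)

```text
clock: 8.93
tcp_pos: [0.5072, 0.2995, 0.1775]
eef_rot: [0.013, 1.571, -0.014]
wrist_force: [0.4, -1.2, -1.5]
finger_gap: 0.0517
```

```bash
python3 - <<'E'
from h import *
togo((.4829,.0155,.17),89)
T=tcp(); np.save("T4.npy",T); f=vision.grab_frame("wrist"); cv2.imwrite("pics/w4.png",f[:,:,::-1])
cv2.imwrite("pics/s4.png",vision.grab_frame("scene")[:,:,::-1])
a=f[150:290,240:400,::-1]
cv2.imwrite("pics/w4c.png",cv2.resize(a,None,fx=4,fy=4,interpolation=cv2.INTER_CUBIC))
E
```

```text
tcp [0.5072 0.2995 0.1775] yaw 89.0044153244984 tilt [-0.0007 -0.0007] shift [  0.7708 -28.4407  -1.9344] twist 7.706195004075767e-05 F [ 0.3871 -1.2109 -1.5339] gap 0.05174284172718077 t 8.925 q [ 0.0588  0.4208 -0.8462  1.6055  0.3266  1.2647  0.7095]
```

View pics/w4c.png

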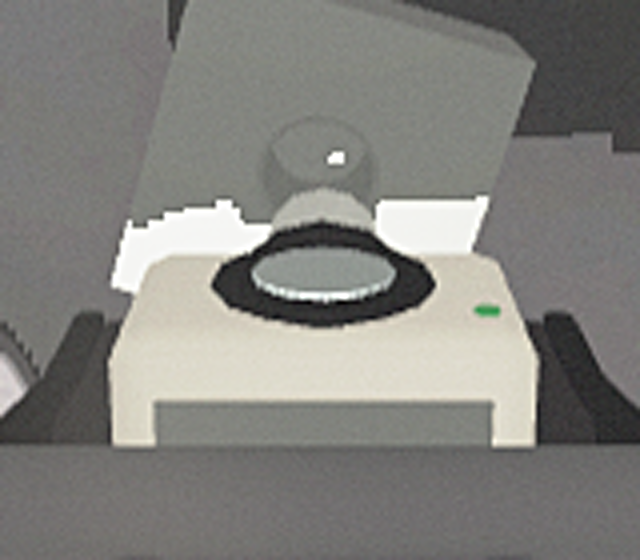

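The held camera is upright and centred in the fingers, with the lens and plug at u≈320.5. The near lower edge of the plug is visible at about v=196.5.

```bash
python3 - <<'E'
from h import *
T=np.load("T4.npy")
a=np.radians(np.arange(0,360,5))
for dz in (-.002,-.001,0,.001,.002):
    r=[]
    for rad,h in((.0095,0),(.011,.0015)):
        for t in a: r.append(proj("wrist",(T@[.0833-h,rad*np.cos(t),dz+rad*np.sin(t),1])[:3],T))
    r=np.array(r); print(dz,"min v",r[:,1].min(),"u",r[:,0].min(),r[:,0].max())
im=cv2.imread("pics/w4.png"); print(im[190:208,320,::-1].tolist()); print(im[202,300:342,1])
for c in ((394.0,231.5),): print("top mouth",ray("top",c,.072))
E
```

```text
-0.002 min v 195.44900576193263 u 305.941255553449 334.46546375053106
-0.001 min v 196.714408145115 u 305.95725715199336 334.448886132618
0 min v 197.9768865475121 u 305.97322223970264 334.4323463403371
0.001 min v 199.23645109214553 u 305.98915094139454 334.4158442443741
0.002 min v 200.49311185536206 u 306.0050433813184 334.3993797160033
[[133, 136, 130], [132, 134, 128], [131, 134, 128], [132, 130, 126], [132, 133, 126], [120, 118, 115], [126, 125, 122], [165, 165, 155], [185, 183, 174], [182, 181, 174], [183, 182, 172], [184, 183, 174], [185, 185, 176], [190, 189, 180], [154, 149, 143], [75, 72, 70], [33, 29, 35], [48, 47, 50]]
[121 129 129 133 131 129 133 123 119 134 168 182 182 183 181 179 183 184
 180 183 185 178 182 184 186 186 186 186 184 185 186 164 128 108 255 250
 245 244 245 244 244 245]
top mouth [0.4845 0.0151 0.072 ]
```

drive_tool(
  motion=[
    [[-1,-3,-0.1],0],
    [[-1,-8,-0.5],0],
    [[-1,-13,-0.9],0],
    [[-1,-18,-1.3],0],
    [[-1,-22.5,-1.6],0],
    [[-0.5,-26,-1.9],0],
    [[-0.5,-28.4,-1.95],0],
    [[-0.5,-28.4,-1.95],0],
  ],
)

```text
clock: 10.02
tcp_pos: [0.4826, 0.0142, 0.1825]
eef_rot: [0.016, 1.572, -0.017]
wrist_force: [0.2, 1.4, -2.2]
finger_gap: 0.0522
```

```bash
python3 - <<'E'
from h import *
togo((.4829,.0153,.16),89)
T=tcp(); np.save("T5.npy",T); f=vision.grab_frame("wrist"); cv2.imwrite("pics/w5.png",f[:,:,::-1])
cv2.imwrite("pics/w5c.png",cv2.resize(f[130:260,240:400,::-1],None,fx=4.5,fy=4.5,interpolation=cv2.INTER_CUBIC))
E
```

```text
tcp [0.4826 0.0142 0.1825] yaw 88.81400930794625 tilt [-0.0012 -0.0005] shift [2.2537 0.1088 0.0302] twist -0.0032461499544007566 F [ 0.1735  1.3529 -2.2406] gap 0.052155316570420024 t 10.025 q [ 0.6073  0.1252 -0.7703  1.8668  0.0943  1.1876  1.3556]
```

View pics/w5c.png

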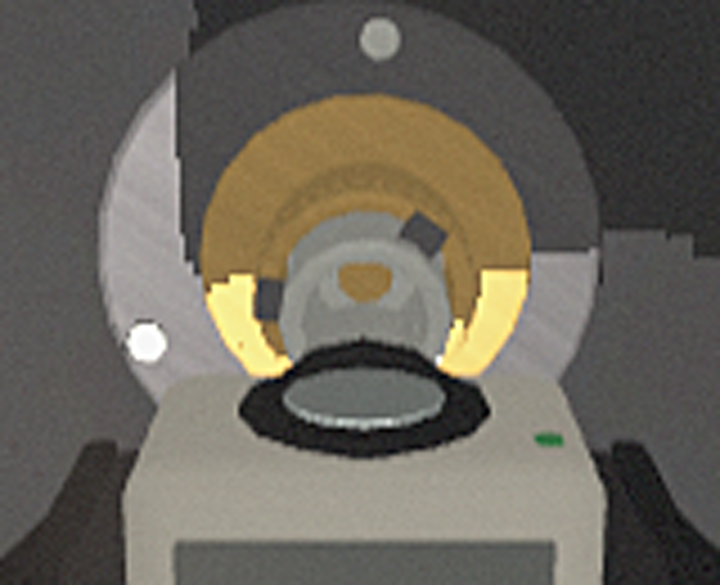

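The mouth ring and the lens are both centred at u≈321, so y is aligned. I'll lower to just above the mouth and check x there.

drive_tool(
  motion=[
    [[0.8,0,0.08],0],
    [[1.5,0,0.08],0],
    [[2.1,0,0.08],0],
    [[2.1,0,0.08],0],
    [[2.1,0,0.08],0],
  ],
)

```text
clock: 10.7
tcp_pos: [0.4839, 0.0164, 0.1624]
eef_rot: [0.013, 1.571, -0.013]
wrist_force: [-0.3, 0.1, -1.5]
finger_gap: 0.0516
```

```bash
python3 - <<'E'
from h import *
togo((.4834,.0145,.157),89)
T=tcp(); np.save("T6.npy",T); f=vision.grab_frame("wrist"); cv2.imwrite("pics/w6.png",f[:,:,::-1])
c=cv2.resize(f[150:230,275:365,::-1],None,fx=7,fy=7,interpolation=cv2.INTER_CUBIC)
c=cv2.LUT(c,np.clip((np.arange(256)-60)*2.0,0,255).astype(np.uint8)); cv2.imwrite("pics/w6c.png",c)
for dz in(-.002,-.001,0): print(dz,proj("wrist",(T@[.0833-.0015,0,dz-.011,1])[:3],T))
E
```

```text
tcp [0.4839 0.0164 0.1624] yaw 89.02000358095701 tilt [0.0002 0.    ] shift [ 0.5366 -0.1895 -0.0517] twist 0.000349128349888872 F [-0.2959  0.0826 -1.5345] gap 0.05156343647413253 t 10.7 q [ 0.5965  0.1516 -0.7708  1.8889  0.1158  1.1458  1.3373]
-0.002 [320.2081 195.4519]
-0.001 [320.2078 196.7173]
0 [320.2075 197.9798]
```

View pics/w6c.png

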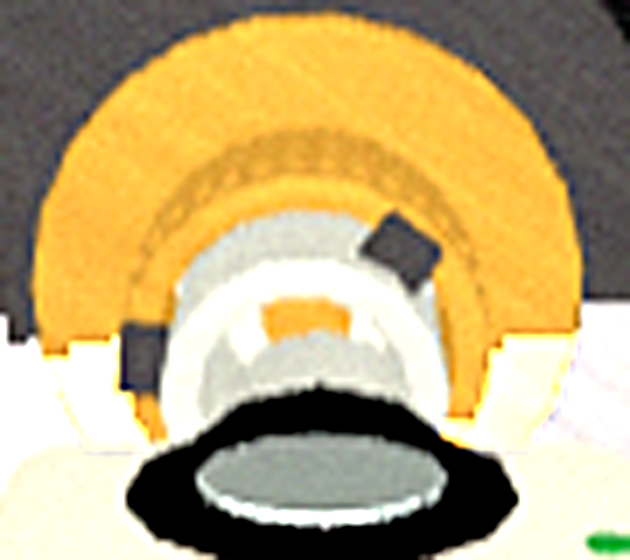

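The plug's near edge is at about v≈197.1. The mouth ring is centred at u≈318.1 while the plug is at u≈320.5. The ring's near outer edge is at about v≈186.4 and its near bore edge at about v≈192.

```bash
python3 - <<'E'
from h import *
T=np.load("T6.npy"); z=T[2,3]-.0833
print("outer",ray("wrist",(318.1,186.4),.072,T)+[.017,0,0],"bore",ray("wrist",(318.1,192.1),.072,T)+[.012,0,0])
print("plug bevel top",ray("wrist",(320.5,197.1),z+.0015,T)+[.011,0,0],"plug low",ray("wrist",(320.5,197.1),z,T)+[.0095,0,0],z)
g=cv2.cvtColor(cv2.imread("pics/w6.png"),cv2.COLOR_BGR2GRAY); 
for u in (311,314,318,321): print(u,g[182:208,u])
print(g[199,298:345])
togo((.4834,.0145,.157),89)
E
```

```text
outer [0.4829 0.015  0.072 ] bore [0.4825 0.0149 0.072 ]
plug bevel top [0.4833 0.0168 0.0806] plug low [0.4822 0.0168 0.0791] 0.07906595800441064
311 [174 175 173 174 171 172 188 203 205 201 197 190 194 196 198 200 198 194
 186 171 168 169 173 181 142  76]
314 [177 173 176 173 168 180 203 209 200 190 186 164 157 159 157 158 156 166
 167 167 168 170 170 181 127  26]
318 [174 175 171 170 171 191 206 203 196 193 183 160 163 160 159 158 164 170
 173 171 169 173 184 125  29  48]
321 [173 172 170 173 169 192 206 202 198 197 176 158 158 162 161 168 174 169
 173 170 177 178 162 106  32  47]
[ 99 196 199 190 192 189 192 179 170 172 191 197 197 194 188 172 166 169
 170 169 170 166 173 169 171 173 170 171 175 169 180 193 166 180 191 189
 189 194 196 179 141 140 165 163 163 169 154]
tcp [0.484  0.0163 0.1624] yaw 89.0136621064691 tilt [ 0.0004 -0.    ] shift [ 0.5433 -0.1826 -0.0545] twist 0.00023844874064371524 F [-0.4305 -0.93   -0.7847] gap 0.05182176487923585 t 10.75 q [ 0.5966  0.1515 -0.7707  1.8889  0.1158  1.1458  1.3373]
```

drive_tool(
  motion=[
    [[0.2,-0.19,-0.04],0],
    [[0.4,-0.19,-0.04],0],
    [[0.5,-0.19,-0.04],0],
    [[0.6,-0.19,-0.04],0],
    [[0.7,-0.19,-0.04],0],
    [[0.8,-0.19,-0.04],0],
    [[0.9,-0.19,-0.04],0],
    [[1.0,-0.19,-0.04],0],
  ],
)

```text
clock: 11.75
tcp_pos: [0.4835, 0.0144, 0.1522]
eef_rot: [0.014, 1.571, -0.014]
wrist_force: [0.2, 0.2, -2.1]
finger_gap: 0.0522
```

drive_tool(
  motion=[
    [[0.1,0,0],0],
    [[0.2,0,0],0],
    [[0.3,0,0],0],
    [[0.4,0,0],0],
    [[0.5,0,0],0],
    [[0.6,0,0],0],
  ],
)

```text
clock: 12.5
tcp_pos: [0.4835, 0.0144, 0.1462]
eef_rot: [0.014, 1.57, -0.014]
wrist_force: [0.9, 0.5, -1.2]
finger_gap: 0.0518
```

drive_tool(
  motion=[
    [[0.25,0,0],0],
    [[0.5,0,0],0],
    [[0.75,0,0],0],
    [[1.0,0,0],0],
    [[1.3,0,0],0],
    [[1.6,0,0],0],
    [[1.9,0,0],0],
    [[2.2,0,0],0],
  ],
)

```text
clock: 13.5
tcp_pos: [0.4835, 0.0144, 0.1241]
eef_rot: [0.014, 1.571, -0.014]
wrist_force: [1.2, 0.4, -0.5]
finger_gap: 0.0517
```

drive_tool(
  motion=[
    [[0.15,0,0],0],
    [[0.3,0,0],0],
    [[0.4,0,0],0],
    [[0.5,0,0],0],
    [[0.6,0,0],0],
    [[0.7,0,0],0],
    [[0.76,0,0],0],
  ],
)

```text
clock: 14.38
tcp_pos: [0.4835, 0.0143, 0.1166]
eef_rot: [0.014, 1.571, -0.014]
wrist_force: [2.2, 0.7, -0.2]
finger_gap: 0.0517
```

drive_tool(
  motion=[
    [[0.05,0,0],0],
    [[0.1,0,0],0],
    [[0.13,0,0],0],
    [[0.13,0,0],0],
  ],
)

```text
clock: 14.88
tcp_pos: [0.4834, 0.0144, 0.1153]
eef_rot: [0.014, 1.571, -0.014]
wrist_force: [2.7, 0.4, -0.7]
finger_gap: 0.052
```

drive_tool(
  motion=[
    [[0.05,0,0],0],
    [[0.1,0,0],0],
    [[0.15,0,0],0],
    [[0.2,0,0],0],
  ],
)

```text
clock: 15.38
tcp_pos: [0.484, 0.0144, 0.1148]
eef_rot: [0.013, 1.57, -0.014]
wrist_force: [-4.4, -1.0, 21.7]
finger_gap: 0.0519
```

drive_tool(
  motion=[
    [[-0.15,0,0],0],
    [[-0.15,0,0],0],
  ],
)

```text
clock: 15.62
tcp_pos: [0.4835, 0.0144, 0.115]
eef_rot: [0.014, 1.57, -0.014]
wrist_force: [1.5, 0.5, 3.4]
finger_gap: 0.0519
```

```bash
python3 - <<'E'
from h import *
togo((.4834,.0145,.1148),89)
w=vision.grab_frame("wrist")[...,::-1]; s=vision.grab_frame("scene")[...,::-1]; s0=cv2.imread("pics/scene0.png")
print(proj("scene",(.483,.0145,.07)))
a=cv2.resize(s[130:210,325:415],(400,356),interpolation=cv2.INTER_CUBIC); b=cv2.resize(s0[130:210,325:415],(400,356),interpolation=cv2.INTER_CUBIC)
c=cv2.resize(w[130:250,240:400],(310,232)); d=np.zeros((232,490,3),np.uint8)
cv2.imwrite("pics/c7.png",np.vstack([np.hstack([a,b]),np.hstack([c,d])]))
E
```

```text
tcp [0.4835 0.0144 0.115 ] yaw 89.00708221833057 tilt [ 0.0004 -0.0001] shift [ 0.0196  0.0119 -0.015 ] twist 0.00012360802821342887 F [1.4604 0.4853 3.4077] gap 0.051903258921623376 t 15.625 q [ 0.5768  0.2138 -0.7599  1.9405  0.1693  1.0509  1.2971]
[370.0216 168.0627]
```

View pics/c7.png

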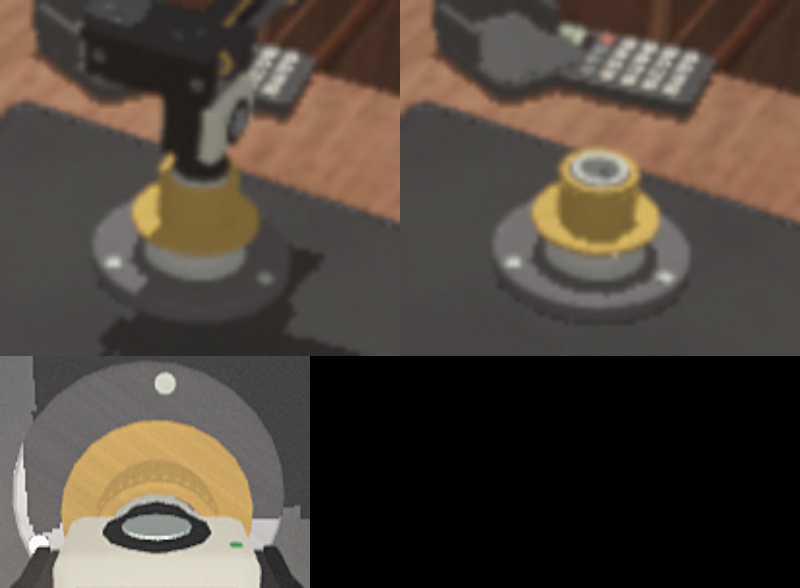

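The sleeve is forward again, with the flange at its original height, and the collar sits at the mouth. I'll release and back off.

drive_tool(
  motion=[
    [[0,0,0],0],
    [[0,0,0],0],
    [[0,0,0],0],
    [[0,0,0],0],
    [[0,0,0],0],
    [[0,0,0],0],
  ],
  grip=0,
)

```text
clock: 16.48
tcp_pos: [0.4834, 0.0143, 0.1148]
eef_rot: [0.014, 1.571, -0.014]
wrist_force: [0.3, -0.2, -0.2]
finger_gap: 0.0867
```

drive_tool(
  motion=[
    [[-1,0,0],0],
    [[-4,0,0],0],
    [[-8,0,0],0],
    [[-12,0,0],0],
    [[-12,-4,0],0],
    [[-12,-9,0],0],
    [[-12,-12,0],0],
    [[-12,-12,0],0],
  ],
)

```text
clock: 17.48
tcp_pos: [0.4811, -0.108, 0.2353]
eef_rot: [0.016, 1.57, -0.017]
wrist_force: [-0.7, 0.2, -0.7]
finger_gap: 0.0871
```

```bash
python3 - <<'E'
from h import *
togo((.4834,.0145,.1148),89)
s=vision.grab_frame("scene")[...,::-1]; t=vision.grab_frame("top")[...,::-1]
a=cv2.resize(s[110:210,315:425],(440,400),interpolation=cv2.INTER_CUBIC)
cv2.imwrite("pics/c8.png",np.hstack([a,cv2.resize(t[140:310,210:480],(360,227)) if 0 else cv2.copyMakeBorder(cv2.resize(t[140:310,210:480],(360,227)),0,173,0,0,cv2.BORDER_CONSTANT)]))
E
```

```text
tcp [ 0.4811 -0.108   0.2353] yaw 88.77662203010192 tilt [ 0.0003 -0.0004] shift [12.0475 12.2614 -0.03  ] twist -0.0038986810511421055 F [-0.7373  0.2218 -0.6701] gap 0.08710879666905919 t 17.475 q [ 0.7631  0.0889 -0.6626  1.7771  0.0572  1.2945  1.6363]
```

View pics/c8.png

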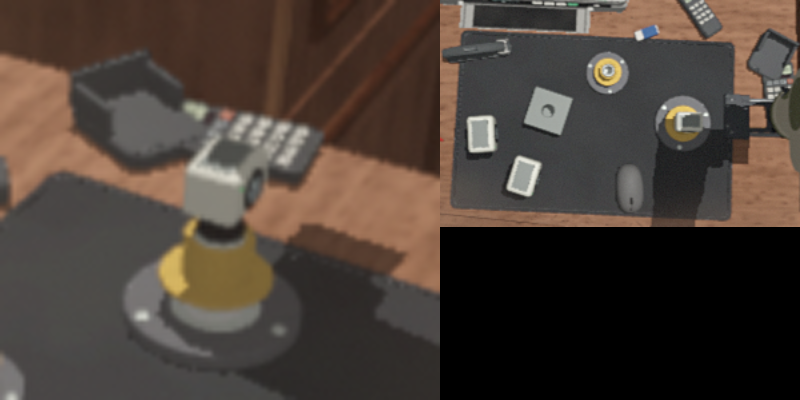

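The camera stands upright in the coupler, the sleeve is forward, the block is empty, and the bystanders have not moved.

```bash
python3 -c "
from cell import ctrl; print(ctrl.close_job())"
```

```text
the job is handed in; nothing more can be done
None
```

The smallest web camera is seated in the large (120 mm) coupler with the brass sleeve sprung forward over the plug. I let go, backed the gripper clear and handed the job in at about 17.5 s on the robot's clock.

- **Sleeve:** I pressed the flange down with the fingertips until it stayed back by itself. The last reading while pressing was about 3.5 N, and a close-up showed the trip pin up.
- **Insertion:** I lined the plug up with the mouth using the wrist camera, and it went in with almost no sideways force. The highest reading was about 22 N on the wrist, when the collar landed on the mouth.
- **Final pictures:** The sleeve was forward, the camera upright and the storage block empty. By eye, the mouse, eraser, stapler and phone had not moved.

- **Pin not felt:** I never felt the 4 to 10 N of the trip pin as a separate step. The forces between moves stayed near zero until the collar landed.
- **Lock not tug-tested:** That it is locked rests on the sleeve's position in the pictures. The gripper height at contact was also within about 1 mm of the value expected when seated.
- **Position estimates:** The camera estimates of the mouth disagreed by about 2 mm in x (top view against wrist view). I used the wrist view.

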